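# Clamp a sensor pod under a slotted strap with a winged nut

## Robot

A 7-joint arm with a two-finger parallel gripper is mounted at the origin on a cart in front of the work surface, level with it; the furniture and walls round the work are solid. World frame = base frame: x ahead of the robot, y to its left, z up, the work surface at z = 0. Lengths are in m, angles in rad, forces in N, time in s.
With the tool pointing down it reaches from about 0.4 to 0.85 m from the base axis. Payload 10.4 kg.
Tool frame: the origin (TCP) lies at the very end of the fingers, on their centre line; the grasp point (between the pads) lies 19 mm behind it; x points along the fingers, y is the direction in which the jaws open and shut, and the axes are right-handed (so a half turn about x gives the same grasp; the last joint's range is limited). The gripper opens to 85 mm and grips with 20 to 120 N. Pads are 22 mm wide; open, the fingers measure 114 mm over their backs; the gripper's body (76 mm by 85 mm) begins 54 mm behind the grasp point. The pads swing forward as they close: fully open they stand 13 mm farther back than shut.
Start: joints at [1.297, 0.332, -0.065, 1.46, 0.022, 1.35, -0.088], TCP at [0.155, -0.605, 0.231] pointing down, gripper open.
Joint ranges: [-2.6, 2.6], [-0.5, 2.12], [-1.47, 1.34], [0.16, 2.42], [-1.27, 4.41], [0.06, 2.06], [-2.6, 2.6]. Speed limits (rad/s): [2.22, 2.22, 2.79, 2.79, 3.14, 3.14, 3.14].

## Interface

Orientations are given as a unit quaternion [x, y, z, w].
In Python, from workcell import monitor, camera, ticket, regions_of gives the robot as it stands.
- The arm moves only by the tool step_arm, never from a script. Its argument "increments" is a list of rows, each a list of 5 numbers: the finger opening in m, from 0 to 0.0854, then the shift along the world's x, y, z in m, then the turn about the world's z in rad. A call has 1 to 12 rows; each row shifts and turns the commanded pose from where the row before left it; what a row does not reach is not made up. A row lasts 1/12 s, in which the tool goes at most 41.7 mm and 7.16 degrees, less where a joint would pass 70% of its speed; a pose out of reach is approached as far as the arm can. A call with a gripper value outside its range is refused whole. The fingers move at their own pace and stop on an object; "force" is the grip in N (left out, the last holds). Time passes only in rows, so rows that do not move let the fingers close. It gives the time, the measured TCP pose, the force and the opening at its end, in the units of the state.
- monitor.get_obs(): the state, without advancing time (a new reading comes with each control period).
- camera(name): name is "side" or "top" or "wrist"; returns a dict with "color" (480x640x3 uint8, red, green, blue), "range_z" (480x640 float32, m along the optical axis (not along the pixel's ray), 0 where there is no reading), "fx", "fy", "cx", "cy" (pixels), "cam_to_world" (4x4, takes a point from camera to world coordinates). Camera axes: x right, y up, looking along -z (the intrinsics and any distortion apply to the point x, -y, -z); pixel columns grow to the right and rows downward; lengths in m; the calibration is good to about 2 mm. A picture is of the moment at which its call begins.
- ticket.hand_in(): hands the job in, once; it reports no verdict.
Trained networks look in a picture, given as the dict that the camera call returned (one of the last four; its "shot" number tells which), for a name from the list of things; names that differ only in an ending like _2 or _b are one class to them, and where a whole thing is asked for, a point or a joint stands for the part that bears it (a point fixed in the world has none). Each returns a list of dicts, best first, with "p" (0 to 1); they miss things now and then, are a little off and sometimes report something else, mostly with a low value. They report only what shows in the picture. A call takes as long as a camera call. They do not tell look-alikes from the thing itself.
- regions_of(picture, query): "region" (480x640 bool, what is visible of it) and "centre" ([row, column] in pixels, amid what is visible of it).
The state is a dict: "clock": time; "joint_pos": joint angles; "joint_velocities": joint speeds; "tau": joint torques, N m; "position": TCP position; "ee_rot": TCP orientation; "ft_force": force on the tool from outside, world axes, zero at the start; "torque": the same for the moment, N m; "grip_width": opening from 0.0 (shut) to 1.0 (fully open).
Only numpy, scipy, OpenCV 4.12 (cv2) and the standard library are available. Lean on these libraries where they do the work, as an engineer would, in place of code of your own. Each camera call takes 0.05 s, during which the arm holds its last target. There are 200 camera calls.

## Task

Slide the steel clamp strap forward by its upright tab until it will go no further, so that its nose lies over the sensor pod, then turn the four-winged nut clockwise, a short arc at a time between the two pillars, until the strap is finger-tight on the pod. Tighten by feel, do not overtighten, do not push hard against the pillars, leave the loupe and tweezers where they lie, and let go of everything.

Things in the scene. Friction and masses are not known exactly. Their poses are not given: they have to be found in the camera images.
- fixture: Flat aluminium clamping fixture, fixed, plate 215 x 110 x 10 mm. Origin on the worktop under the axis of the upright stud; x points the way the strap slides (forward, to the pod), z up. A grey heel block 39.5 mm high, with ribs 45 mm high, carries the strap behind the stud (x -104 to -24 mm); the pod stands ahead (x +36 to +96 mm), its top 38 to 39 mm above the worktop.
- pillar_left: Upright steel pillar, 12 mm diameter, top 75 mm above the worktop, fixed with its axis 39 mm to +y of the stud (fixture frame). Origin at its foot. Keep the fingers clear of it.
- pillar_right: The same pillar on the other side, 39 mm to -y of the stud.
- strap_tab (a point): Centre of the upright tab on the rear end of the strap. Tab 14 mm thick along the strap (x), 30 mm wide (y), 30 mm tall; its foot, 15 mm below, is the strap's upper face. Axes: x along the strap to its nose, z up. Fully forward this point is 88 mm behind the stud's axis; at the start 30 to 45 mm farther back. Sliding takes 1 to 4 N if it is not pressed down.
- strap_slot_end (a point): Rear end of the strap's slot, on its upper face 47.5 mm above the worktop; this point comes onto the stud's axis when the strap is fully forward and the slot (11 mm wide) bears on the 8 mm stud. Axes as for strap_tab.
- strap: Loose steel strap, 155 x 40 x 8 mm, 0.32 kg. Origin on its underside, 8 mm under strap_slot_end; axes as for strap_tab. Its nose is 60 mm ahead of the origin.
- nut_grip (a point): Point on the axis of the dark steel nut, half-way up its four wings. They form an upright cross along this point's x and y axes, 44 mm from tip to tip, each 8 mm thick with a flat end, 18 mm tall (9 mm above and below this point); opposite wing ends can be pinched. The stud reaches above the nut, to at most 93 mm above the worktop.
- nut: The nut. Origin at the underside of its flange (24 mm diameter), 17 mm under nut_grip, same axes. Clockwise from above tightens; it sinks 3 mm per rad. It meets the strap after 1.4 to 3 rad, as the stud's height is set by hand: this must be felt. Running free takes 0.04 N m; bearing on the strap it climbs: 0.25 to 0.45 N m, held still, is finger-tight. It stays where left.
- pod: Black sensor pod, body 60 mm (x) x 85 mm (y) x 28 mm, loose on the fixture ahead of the stud. Origin on its underside, 12.5 mm in -y from the body's middle. The strap's nose lies over it when forward.
- loupe: Black stand loupe, 41 mm diameter x 34 mm, loose on the worktop beside the fixture; leave it. Origin under its centre.
- tweezers: Steel tweezers, 124 x 14 x 8 mm, loose on the worktop beside the fixture; leave them. Origin under their centre.
Mind the look-alikes: they are no part of the job. Of the things that look like the strap, the larger one is meant.

How it is judged:
By the outcome, as a careful person would: the job done as asked, in the order asked, and still so for the second after the job is handed in, with the robot touching nothing.
It also fails if it takes over 72 s, if anything falls off the work surface, if the arm or the gripper's body presses on something with over 40 N, if the wrist force passes 120 N, or if a joint passes its speed limit or range.

## Working session

There is one attempt and no reset: what is moved stays moved. The work goes in short steps, Python scripts to look and compute and a tool call to move; the robot and the scene stay as the last step left them, time stands still between calls to the robot, and variables do not carry over. Pictures are saved under pics/ and viewed, about 8 in all and at most 12, crops included, and the job is handed in when it is done.

Besides the shell and the picture viewer there is one more tool, called after "Request:" by a JSON object that holds its "fn" and its "kwargs". step_arm: Moves the arm, as the interface text tells. Its arguments: {"type":"object","properties":{"increments":{"type":"array"},"force":{"type":"number"}},"required":["increments"]}

```bash
mkdir -p pics; cat > h.py <<'E'
import numpy as np, cv2
from workcell import monitor, camera, ticket, regions_of
def world(p):
    z=p["range_z"]; v,u=np.mgrid[0:480,0:640]
    P=np.stack([(u-p["cx"])/p["fx"]*z,-(v-p["cy"])/p["fy"]*z,-z,np.ones_like(z)],-1)
    W=(P@p["cam_to_world"].T)[...,:3]; W[z==0]=np.nan; return W
def save(p,n): cv2.imwrite("pics/"+n,p["color"][...,::-1])
E
python3 - <<'E'
from h import *
for c in ("top","side"):
    p=camera(c); W=world(p); save(p,c+"0.png"); print(c,[k for k in p], p["cam_to_world"][:3,3].round(2))
    for q in ("fixture","pillar_left","strap_tab","strap","nut","pod","loupe","tweezers"):
        for r in regions_of(p,q)[:4]:
            w=W[r["region"]]; print(q,round(r["p"],2),np.round(r["centre"]),r["region"].sum(),np.nanmedian(w,0).round(3),np.nanpercentile(w,[2,98],axis=0).round(3).tolist())
o=monitor.get_obs(); print(o)
E
```

```text
top ['color', 'range_z', 'fx', 'fy', 'cx', 'cy', 'cam_to_world', 'shot'] [0.5  0.08 0.93]
fixture 0.87 [210. 338.] 3972 [0.602 0.019 0.01 ] [[0.519, -0.068, 0.006], [0.727, 0.063, 0.072]]
pillar_left 0.6 [236. 345.] 1787 [0.561 0.011 0.047] [[0.502, -0.022, 0.044], [0.648, 0.036, 0.078]]
pillar_left 0.43 [196. 326.] 85 [0.628 0.036 0.046] [[0.625, 0.027, 0.014], [0.635, 0.042, 0.076]]
strap_tab 0.88 [234. 228.] 1021 [0.556 0.211 0.006] [[0.508, 0.192, 0.001], [0.613, 0.233, 0.028]]
strap_tab 0.59 [233. 346.] 1944 [0.562 0.01  0.047] [[0.501, -0.022, 0.038], [0.648, 0.037, 0.078]]
strap 0.94 [238. 226.] 988 [0.558 0.211 0.006] [[0.509, 0.192, 0.002], [0.614, 0.232, 0.028]]
strap 0.85 [234. 344.] 1905 [0.562 0.01  0.047] [[0.501, -0.024, 0.039], [0.649, 0.036, 0.078]]
nut 0.5 [198. 352.] 271 [ 0.621 -0.004  0.079] [[0.607, -0.021, 0.049], [0.641, 0.013, 0.083]]
pod 0.79 [162. 363.] 1841 [ 0.684 -0.021  0.038] [[0.654, -0.065, 0.016], [0.718, 0.02, 0.042]]
pod 0.55 [177. 299.] 468 [0.655 0.087 0.031] [[0.64, 0.069, 0.001], [0.674, 0.105, 0.036]]
loupe 0.86 [176. 298.] 477 [0.657 0.087 0
[... 1602 characters left out ...]
, -0.08, 0.009]]
{'clock': 0.9, 'joint_pos': array([ 1.29738538,  0.33217304, -0.06469655,  1.46011412,  0.02161182,
        1.34989884, -0.08849495]), 'joint_velocities': array([ 0.00021324,  0.00015903, -0.00016114, -0.00033221, -0.00061027,
        0.00071583,  0.0009414 ]), 'tau': array([ 7.95226242e-04, -6.25223494e+01,  4.92585590e-02, -3.91826105e+01,
        1.64651033e-02,  1.93775064e-03,  1.77251366e-05]), 'position': array([ 0.15513398, -0.60545733,  0.23134761]), 'ee_rot': array([ 0.7015602 ,  0.08841027, -0.70154689,  0.08848092]), 'ft_force': array([ 0.65780222, -0.76445351, -0.28726652]), 'torque': array([0.0274039 , 0.04479731, 0.00309942]), 'grip_width': 1.0027381397892348}
```

```bash
python3 - <<'E'
from h import *
a=cv2.imread("pics/top0.png")[120:290,200:427]; cv2.imwrite("pics/c1.png",cv2.resize(a,None,fx=3.5,fy=3.5,interpolation=cv2.INTER_CUBIC))
p=camera("top"); W=world(p); w=W[100:300,200:430].reshape(-1,3); w=w[np.isfinite(w).all(1)]
s=regions_of(p,"strap"); m=[r for r in s if r["region"].sum()>1300][0]["region"]
def box(pts,n):
    r=cv2.minAreaRect((pts[:,:2]*1000).astype(np.float32)); print(n,len(pts),np.round(r,1) if 0 else r, 'z',np.median(pts[:,2]).round(4), pts[:,:2].mean(0).round(4))
roi=lambda x0,x1,y0,y1,z0,z1: w[(w[:,0]>x0)&(w[:,0]<x1)&(w[:,1]>y0)&(w[:,1]<y1)&(w[:,2]>z0)&(w[:,2]<z1)]
box(roi(.48,.58,-.03,.06,.072,.085),"tabtop")
box(roi(.59,.66,-.05,.06,.078,.1),"nuttop")
box(roi(.59,.66,-.05,.06,.0845,.1),"stud")
box(roi(.61,.66,.015,.06,.07,.08),"pilL")
box(roi(.58,.65,-.06,-.02,.07,.08),"pilR")
box(roi(.48,.66,-.03,.05,.043,.052),"straptop")
box(roi(.64,.74,-.09,.04,.034,.042),"pod")
print(np.round(np.sort(w[:,2])[-30:],3))
E
```

```text
tabtop 164 ((506.2646179199219, 21.02122688293457), (29.75364112854004, 13.937536239624023), 78.26542663574219) z 0.0768 [0.5063 0.0213]
nuttop 207 ((621.8897705078125, 4.937248229980469), (33.203636169433594, 50.449031829833984), 13.904733657836914) z 0.0802 [ 0.6236 -0.003 ]
stud 22 ((624.1641845703125, -4.028955459594727), (7.013201713562012, 6.419147491455078), 2.6179325580596924) z 0.0911 [ 0.6242 -0.0038]
pilL 41 ((633.9861450195312, 28.146636962890625), (11.332491874694824, 23.77693748474121), 13.432820320129395) z 0.0744 [0.6322 0.0337]
pilR 49 ((616.1009521484375, -33.287227630615234), (9.973716735839844, 26.716604232788086), 2.062039375305176) z 0.0745 [ 0.6157 -0.0383]
straptop 1978 ((575.482666015625, 10.69883918762207), (67.39490509033203, 157.16433715820312), 85.52281951904297) z 0.0469 [0.5691 0.0084]
pod 1599 ((678.1607666015625, -20.217941284179688), (83.22065734863281, 77.77761840820312), 77.8539047241211) z 0.0386 [ 0.687  -0.0219]
[0.083 0.084 0.084 0.084 0.084 0.084 0.084 0.084 0.088 0.089 0.09  0.09
 0.09  0.09  0.09  0.091 0.091 0.091 0.091 0.091 0.092 0.092 0.092 0.092
 0.093 0.093 0.093 0.093 0.094 0.095]
```

View pics/c1.png

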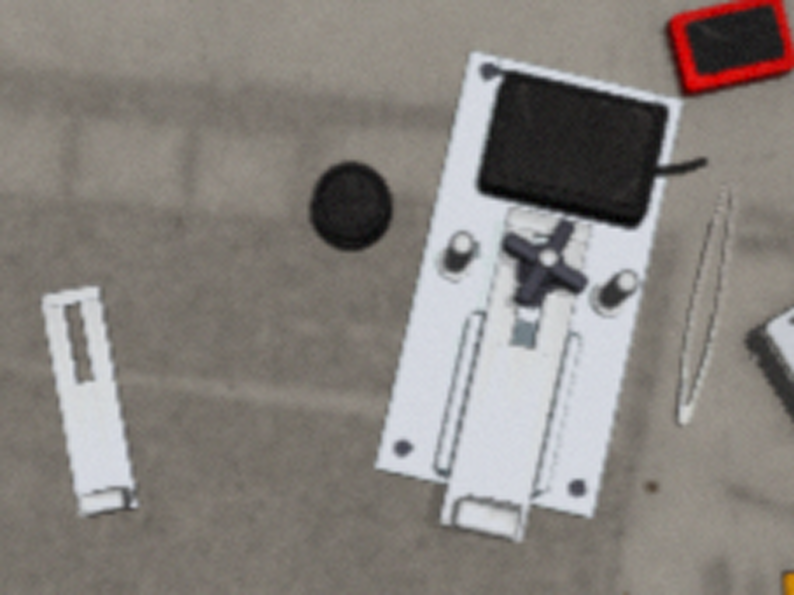

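The crop shows the real, larger strap on the fixture with its tab at crop (488,517). A short look-alike strap lies at (90,400) off the fixture. The nut is at (548,260), the pillars at (460,250) and (620,290), the loupe at (350,205) and the tweezers at (705,305). Next I measure the nut angle and the clutter heights along my path.

```bash
cat >> h.py <<'E'
def nutfit(W,c,zlo=.074,zhi=.0855):
    w=W.reshape(-1,3); w=w[np.isfinite(w).all(1)]; d=w[:,:2]-c; r=np.hypot(*d.T)
    s=(r>9)&(r<24)&(w[:,2]>zlo)&(w[:,2]<zhi); a=np.arctan2(d[s,1],d[s,0])
    return np.degrees(np.angle(np.exp(4j*a).sum()))/4, s.sum(), abs(np.exp(4j*a).mean()), np.median(w[s,2])
E
sed -i 's/r>9)&(r<24)/r>.010)\&(r<.024)/' h.py
python3 - <<'E'
from h import *
c=np.array([.6243,-.0038])
for n in("top","side"):
    p=camera(n); W=world(p)
    print(n,nutfit(W,c))
    if n=="top":
        for x0 in np.arange(.1,.7,.1):
            print([float(np.round(np.nanmax(np.r_[W[(W[...,0]>x0)&(W[...,0]<x0+.1)&(W[...,1]>y0)&(W[...,1]<y0+.1)][:,2],-1]),2)) for y0 in np.arange(-.6,.3,.1)])
E
```

```text
top (np.float64(-30.242974996837013), np.int64(160), np.float64(0.7795607787989487), np.float64(0.07929747750624205))
[-0.89, -0.89, -0.88, -0.89, -0.01, -0.01, -0.01, -0.01, -0.89]
[-1.0, -1.0, -1.0, -0.06, -0.15, -1.0, -1.0, -1.0, -1.0]
[0.01, 0.02, 0.04, 0.04, 0.01, 0.01, 0.01, 0.0, 0.01]
[0.01, 0.02, 0.04, 0.04, 0.01, 0.01, 0.08, 0.01, 0.01]
[0.01, 0.01, 0.01, 0.05, 0.12, 0.05, 0.08, 0.03, 0.03]
[0.01, 0.13, 0.26, 0.31, 0.12, 0.09, 0.08, 0.04, 0.01]
side (np.float64(-31.931158315035365), np.int64(112), np.float64(0.262376635218376), np.float64(0.07809646754865748))
```

View pics/side0.png

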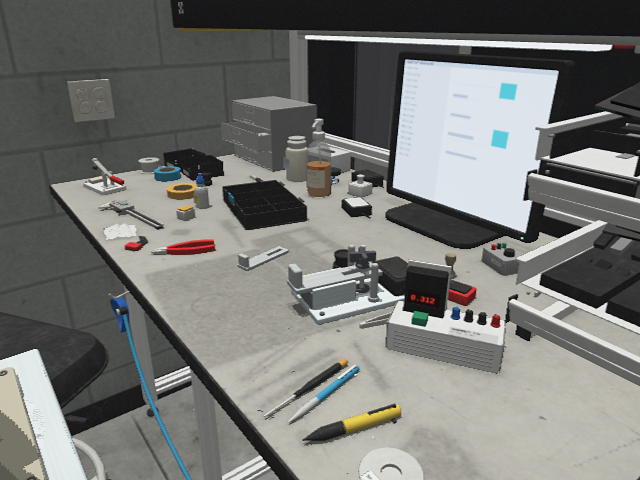

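The side view shows the tab at (293,275), the nut at (360,258), an instrument box about 0.12 m high at (447,325), and a shelf at the right for x > 0.6. I'll approach low-x over the free worktop.

Request:
{"fn": "step_arm", "kwargs": {"increments": [[0.03,0.0245,0.021,0,0.045],[0.03,0.0245,0.021,0,0.045],[0.03,0.0245,0.021,0,0.045],[0.03,0.0245,0.021,0,0.045],[0.03,0.0245,0.021,0,0.045],[0.03,0.0245,0.021,0,0.045],[0.03,0.0245,0.021,0,0.045],[0.03,0.0245,0.021,0,0.045],[0.03,0.0245,0.021,0,0.045],[0.03,0.0245,0.021,0,0.045],[0.03,0.0245,0.021,0,0.045],[0.03,0.0245,0.021,0,0.045]], "force": 40}}

```text
clock: 2.1
position: [0.4501, -0.3523, 0.2316]
ee_rot: [0.652, 0.273, -0.652, 0.273]
ft_force: [0.3, 0.1, -0.7]
grip_width: 0.349
```

Request:
{"fn": "step_arm", "kwargs": {"increments": [[0.03,0.0045,0.031,0,0.047],[0.03,0.0045,0.031,0,0.047],[0.03,0.0045,0.031,0,0.047],[0.03,0.0045,0.031,0,0.047],[0.03,0.0045,0.031,0,0.047],[0.03,0.0045,0.031,0,0.047],[0.03,0.0045,0.031,0,0.047],[0.03,0.0045,0.031,0,0.047],[0.03,0.0045,0.031,0,0.047],[0.03,0.0045,0.031,0,0.047],[0.03,0.0045,0.031,0,0.047],[0.03,0.0045,0.031,0,0.047]]}}

```text
clock: 3.1
position: [0.5032, 0.02, 0.2316]
ee_rot: [0.551, 0.443, -0.55, 0.444]
ft_force: [0.2, 0.5, -0.0]
grip_width: 0.353
```

Request:
{"fn": "step_arm", "kwargs": {"increments": [[0.03,0,0,0,0],[0.03,0,0,0,0]]}}

```text
clock: 3.27
position: [0.5032, 0.0203, 0.2315]
ee_rot: [0.55, 0.444, -0.55, 0.444]
ft_force: [0.4, -0.7, -0.5]
grip_width: 0.354
```

Request:
{"fn": "step_arm", "kwargs": {"increments": [[0.03,0.0028,0.0007,-0.02,0],[0.03,0,0,-0.03,0],[0.03,0,0,-0.03,0],[0.03,0,0,-0.03,0],[0.03,0,0,-0.03,0],[0.03,0,0,-0.02,0],[0.03,0,0,-0.01,0],[0.03,0,0,-0.0075,0],[0.03,0,0,0,0]]}}

```text
clock: 4.02
position: [0.5056, 0.0184, 0.0532]
ee_rot: [-0.551, -0.443, 0.552, -0.443]
ft_force: [-0.7, 0.4, -0.4]
grip_width: 0.35
```

Request:
{"fn": "step_arm", "kwargs": {"increments": [[0.03,0.0039,-0.0008,0,0],[0.03,0.0039,-0.0008,0,0],[0.03,0.0039,-0.0008,0,0],[0.03,0.0039,-0.0008,0,0],[0.03,0,0,0,0]]}}

```text
clock: 4.43
position: [0.5227, 0.0158, 0.0544]
ee_rot: [0.551, 0.443, -0.551, 0.443]
ft_force: [0.8, 0.5, 0.1]
grip_width: 0.35
```

```bash
python3 - <<'E'
from h import *
p=camera("wrist"); save(p,"w1.png"); s=camera("side")["color"][200:350,240:440,::-1]
cv2.imwrite("pics/s1.png",np.vstack([cv2.resize(p["color"][...,::-1],(400,300)),cv2.resize(s,(400,300),interpolation=cv2.INTER_CUBIC)]))
for i in range(3): print(monitor.get_obs()["ft_force"],monitor.get_obs()["position"])
E
```

```text
[0.00630838 0.26068081 0.23043938] [0.52215648 0.01597375 0.05411666]
[0.00630838 0.26068081 0.23043938] [0.52215648 0.01597375 0.05411666]
[0.00630838 0.26068081 0.23043938] [0.52215648 0.01597375 0.05411666]
```

View pics/s1.png

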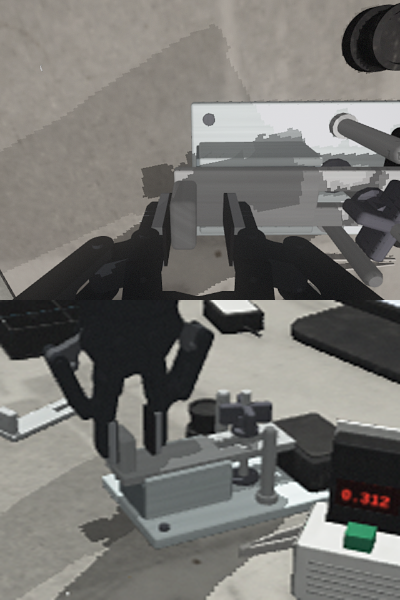

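Wrist view (top half): the fingers straddle the tab at (185,215) with the rear pad at the tab. In the side view the strap still lies on the heel. Continuing forward.

Request:
{"fn": "step_arm", "kwargs": {"increments": [[0.03,0.0029,-0.0006,0,0],[0.03,0.0029,-0.0006,0,0],[0.03,0.0029,-0.0006,0,0],[0.03,0.0029,-0.0006,0,0],[0.03,0.0029,-0.0006,0,0],[0.03,0.0029,-0.0006,0,0]]}}

```text
clock: 5.03
position: [0.5391, 0.0125, 0.0538]
ee_rot: [-0.551, -0.443, 0.551, -0.443]
ft_force: [-5.3, 1.3, 4.6]
grip_width: 0.353
```

Request:
{"fn": "step_arm", "kwargs": {"increments": [[0.03,0.001,-0.0002,0,0],[0.03,0.001,-0.0002,0,0],[0.03,0.001,-0.0002,0,0]]}}

```text
clock: 5.28
position: [0.5419, 0.0118, 0.0538]
ee_rot: [-0.551, -0.443, 0.551, -0.443]
ft_force: [-2.4, 1.2, 2.2]
grip_width: 0.353
```

Request:
{"fn": "step_arm", "kwargs": {"increments": [[0.03,0.001,-0.0002,0,0],[0.03,0.001,-0.0002,0,0]]}}

```text
clock: 5.45
position: [0.544, 0.0114, 0.0538]
ee_rot: [0.551, 0.443, -0.551, 0.443]
ft_force: [-2.5, 0.3, 1.5]
grip_width: 0.351
```

Request:
{"fn": "step_arm", "kwargs": {"increments": [[0.03,0.001,-0.0002,0,0],[0.03,0.001,-0.0002,0,0]]}}

```text
clock: 5.62
position: [0.5453, 0.0111, 0.0537]
ee_rot: [-0.551, -0.444, 0.551, -0.443]
ft_force: [-9.9, 0.8, 8.3]
grip_width: 0.352
```

Request:
{"fn": "step_arm", "kwargs": {"increments": [[0.03,0.001,-0.0002,0,0],[0.03,0.001,-0.0002,0,0]]}}

```text
clock: 5.78
position: [0.5455, 0.0111, 0.0536]
ee_rot: [-0.549, -0.444, 0.552, -0.442]
ft_force: [-20.5, 1.9, 17.4]
grip_width: 0.353
```

Request:
{"fn": "step_arm", "kwargs": {"increments": [[0.03,0.001,-0.0002,0,0]]}}

```text
clock: 5.87
position: [0.5456, 0.0111, 0.0536]
ee_rot: [-0.549, -0.445, 0.553, -0.442]
ft_force: [-26.1, 1.5, 22.1]
grip_width: 0.352
```

Firm stop, where expected (0.546). Backing off to the middle of the gap, then up.

Request:
{"fn": "step_arm", "kwargs": {"increments": [[0.03,-0.003,0.0006,0,0],[0.03,-0.003,0.0006,0,0],[0.03,-0.003,0.0006,0,0],[0.03,-0.002,0.0004,0,0],[0.03,0,0,0.01,0],[0.03,0,0,0.03,0],[0.03,0,0,0.03,0],[0.03,0,0,0.03,0],[0.06,0,0,0.02,0]]}}

```text
clock: 6.62
position: [0.539, 0.0129, 0.1777]
ee_rot: [0.552, 0.442, -0.55, 0.444]
ft_force: [-0.1, 0.5, 0.2]
grip_width: 0.476
```

```bash
python3 - <<'E'
from h import *
p=camera("top"); W=world(p); save(p,"top2.png"); print(nutfit(W,np.array([.6243,-.0038])))
w=W[100:300,200:430].reshape(-1,3); w=w[np.isfinite(w).all(1)]
roi=lambda x0,x1,y0,y1,z0,z1: w[(w[:,0]>x0)&(w[:,0]<x1)&(w[:,1]>y0)&(w[:,1]<y1)&(w[:,2]>z0)&(w[:,2]<z1)]
for n,q in (("tab",roi(.5,.57,-.02,.05,.07,.085)),("stud",roi(.6,.65,-.02,.02,.0865,.1)),("nose",roi(.65,.72,-.06,.02,.044,.052))):
    if len(q): print(n,len(q),cv2.minAreaRect((q[:,:2]*1000).astype(np.float32)),q.max(0))
p=camera("wrist"); save(p,"w2.png"); W=world(p); print("wrist",nutfit(W,np.array([.6243,-.0038])))
print(monitor.get_obs()["position"],monitor.get_obs()["ft_force"],monitor.get_obs()["torque"])
a=cv2.resize(cv2.imread("pics/top2.png")[130:280,270:430],(480,450),interpolation=cv2.INTER_CUBIC)
cv2.imwrite("pics/c2.png",np.hstack([a,cv2.resize(cv2.imread("pics/w2.png"),(320,240)).copy() if 0 else cv2.copyMakeBorder(cv2.resize(cv2.imread("pics/w2.png"),(320,240)),0,210,0,0,cv2.BORDER_CONSTANT)]))
E
```

```text
(np.float64(0.0), np.int64(0), np.float64(nan), np.float64(nan))
nose 73 ((681.5228881835938, -9.823812484741211), (10.431086540222168, 28.79324722290039), 8.866411209106445) [0.68523589 0.00368822 0.05044457]
wrist (np.float64(-30.137917779303027), np.int64(1128), np.float64(0.8068677842212408), np.float64(0.07964699207411363))
[0.54023806 0.01290454 0.17846042] [-0.14069075 -0.90050456  0.00341382] [-0.03147965 -0.00573366 -0.04717871]h.py:11: RuntimeWarning: Mean of empty slice.
  return np.degrees(np.angle(np.exp(4j*a).sum()))/4, s.sum(), abs(np.exp(4j*a).mean()), np.median(w[s,2])
  ret = ret.dtype.type(ret / rcount)
  return _methods._mean(a, axis=axis, dtype=dtype,
```

View pics/c2.png

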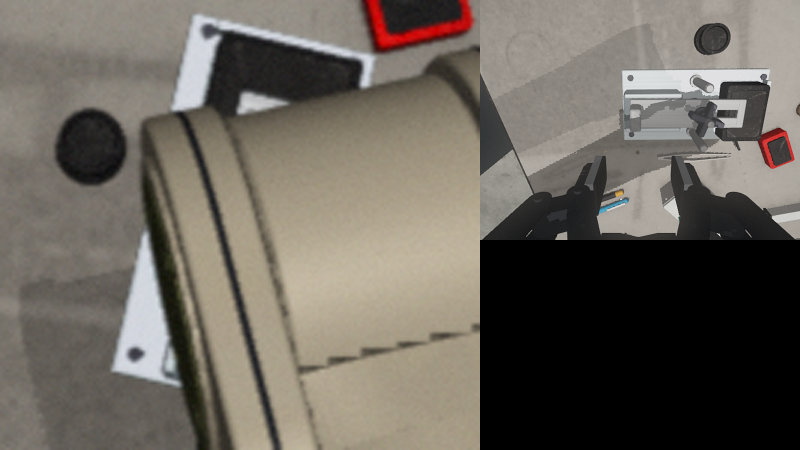

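The strap's nose now lies over the pod (top crop (265,103)). In the wrist view (right, half scale) the nut is at (705,118), with its wings unchanged at −30°. I refine its centre before pinching.

```bash
python3 - <<'E'
from h import *
from scipy.optimize import minimize
p=camera("wrist"); W=world(p); w=W.reshape(-1,3); w=w[np.isfinite(w).all(1)]
q=w[(abs(w[:,0]-.6243)<.035)&(abs(w[:,1]+.0038)<.035)]
s=q[(q[:,2]>.086)]; print("stud",len(s),s.mean(0),s.max(0))
t=q[(q[:,2]>.0765)&(q[:,2]<.084)&(np.hypot(q[:,0]-.6243,q[:,1]+.0038)<.026)][:,:2]
def cost(v):
    d=t-v[:2]; c,sn=np.cos(v[2]),np.sin(v[2]); a=abs(d@[c,sn]); b=abs(d@[-sn,c]); lo=np.minimum(a,b); hi=np.maximum(a,b)
    return (np.maximum(lo-.004,0)**2+np.maximum(hi-.022,0)**2).mean()*1e6
r=minimize(cost,[.6243,-.0038,-.525],method="Nelder-Mead",options=dict(xatol=1e-5,fatol=1e-6)); print(len(t),r.x,r.fun,np.degrees(r.x[2]))
for n,c in (("L",(.6323,.0343)),("R",(.6161,-.0419))):
    z=w[(w[:,2]>.072)&(w[:,2]<.079)&(np.hypot(w[:,0]-c[0],w[:,1]-c[1])<.012)]; print(n,len(z),cv2.minAreaRect((z[:,:2]*1e3).astype(np.float32))[:2])
E
```

```text
stud 7438 [0.59662409 0.01064426 0.24004243] [0.62809265 0.0168098  0.25753275]
1555 [ 0.62425752 -0.00476993 -0.5272776 ] 0.00016492774101229776 -30.21078116261175
L 298 ((632.322021484375, 33.42807388305664), (11.413090705871582, 11.291504859924316))
R 222 ((616.3053588867188, -42.63945388793945), (11.078953742980957, 11.024319648742676))
```

Request:
{"fn": "step_arm", "kwargs": {"increments": [[0.065,0.021,-0.0044,0,-0.079],[0.065,0.021,-0.0044,0,-0.079],[0.065,0.021,-0.0044,0,-0.079],[0.065,0.021,-0.0044,0,-0.079],[0.065,0,0,0,0],[0.065,0,0,0,0]]}}

```text
clock: 7.27
position: [0.6218, -0.005, 0.1724]
ee_rot: [-0.613, -0.352, 0.614, -0.351]
ft_force: [-1.4, 0.6, -0.2]
grip_width: 0.758
```

Request:
{"fn": "step_arm", "kwargs": {"increments": [[0.065,0,0,-0.03,0],[0.065,0,0,-0.03,0],[0.065,0,0,-0.02,0],[0.065,0,0,-0.015,0],[0.065,0,0,-0.015,0],[0.065,0,0,-0.01,0],[0.065,0,0,-0.006,0],[0.065,0,0,0,0]]}}

```text
clock: 7.93
position: [0.6208, -0.0049, 0.0467]
ee_rot: [-0.613, -0.352, 0.614, -0.351]
ft_force: [-0.5, 0.0, -0.3]
grip_width: 0.757
```

Request:
{"fn": "step_arm", "kwargs": {"increments": [[0.065,0.0035,0.0002,0.005,0],[0.065,0,0,0,0]]}}

```text
clock: 8.1
position: [0.6269, -0.0046, 0.0549]
ee_rot: [0.615, 0.351, -0.613, 0.352]
ft_force: [0.7, -0.1, 0.4]
grip_width: 0.764
```

```bash
python3 - <<'E'
from h import *
p=camera("wrist"); s=camera("side"); o=monitor.get_obs(); print(o["position"],o["ft_force"],o["torque"])
a=cv2.resize(p["color"][...,::-1],(640,480))[200:480]
b=cv2.resize(s["color"][200:330,300:450,::-1],(360,312),interpolation=cv2.INTER_CUBIC)
cv2.imwrite("pics/c3.png",np.vstack([a,cv2.copyMakeBorder(b,0,0,0,280,cv2.BORDER_CONSTANT)]))
E
```

```text
[ 0.62637705 -0.00466317  0.054193  ] [ 0.37955093 -0.18383203  0.71548304] [ 0.02221626 -0.01967279 -0.00247719]
```

View pics/c3.png

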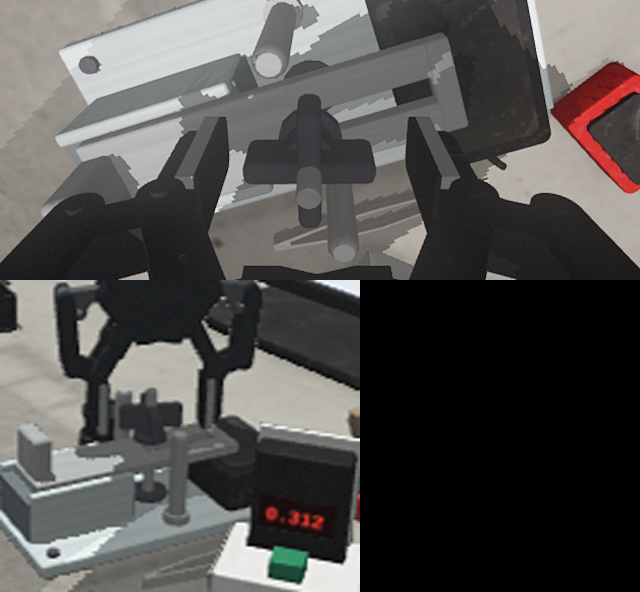

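The fingers straddle the wing pair, pads at (215,160) and (420,155) with wing ends at 245 and 375. They sit about 2 mm too far forward; I correct that and close.

Request:
{"fn": "step_arm", "kwargs": {"increments": [[0.065,-0.002,0,0,0],[0.065,0,0,0,0],[0.036,0,0,0,0],[0.036,0,0,0,0],[0.036,0,0,0,0],[0.036,0,0,0,0]], "force": 40}}

```text
clock: 8.7
position: [0.6237, -0.0049, 0.0532]
ee_rot: [0.614, 0.351, -0.614, 0.351]
ft_force: [-0.3, -1.0, 3.3]
grip_width: 0.503
```

```bash
cat > st.py <<'E'
from h import *
from scipy.spatial.transform import Rotation as R
o=monitor.get_obs(); y=R.from_quat(o["ee_rot"]).as_matrix()[:,1]
print(round(o["clock"],2),"pos",o["position"].round(4),"jaw",np.degrees(np.arctan2(y[1],y[0])).round(2),"F",o["ft_force"].round(1),"M",o["torque"].round(3),"w",round(o["grip_width"]*85.4,1),"j7",o["joint_pos"][6].round(2))
E
python3 st.py
```

```text
8.7 pos [ 0.6237 -0.0049  0.0532] jaw -30.49 F [-0.3 -1.   3.3] M [-0.126  0.184 -0.019] w 43.0 j7 -0.82
```

Request:
{"fn": "step_arm", "kwargs": {"increments": [[0.036,0,0,-0.0003,-0.09],[0.036,0,0,-0.0003,-0.09],[0.036,0,0,-0.0003,-0.09],[0.036,0,0,-0.0003,-0.09],[0.036,0,0,-0.0003,-0.09],[0.036,0,0,-0.0002,-0.07],[0.036,0,0,0,0]]}}

```text
clock: 9.28
position: [0.6239, -0.0051, 0.0515]
ee_rot: [0.684, 0.18, -0.683, 0.18]
ft_force: [-1.4, -1.3, 4.0]
grip_width: 0.506
```

```bash
python3 st.py
```

```text
9.28 pos [ 0.6239 -0.0051  0.0515] jaw -60.48 F [-1.4 -1.3  4. ] M [-0.4   -0.059 -0.093] w 43.2 j7 -1.31
```

Request:
{"fn": "step_arm", "kwargs": {"increments": [[0.064,0,0,0,0],[0.064,0,0,0,0],[0.064,0,0,0.0015,0],[0.064,0,0,0.002,0.12],[0.064,0,0,0,0.12],[0.064,0,0,0,0.12],[0.064,0,0,0,0.12],[0.064,0,0,0,0.12],[0.064,0,0,0,0.12],[0.064,0,0,0,0.12],[0.064,0,0,0,0.12],[0.064,0,0,0,0.12]]}}

```text
clock: 10.28
position: [0.6233, -0.0046, 0.0545]
ee_rot: [0.491, 0.509, -0.491, 0.509]
ft_force: [0.4, -0.1, -0.8]
grip_width: 0.75
```

Request:
{"fn": "step_arm", "kwargs": {"increments": [[0.064,0,0,0,0.12],[0.064,0,0,0,0.12],[0.064,0,0,0,0.12],[0.064,0,0,0,0.12],[0.064,0,0,0,0.011],[0.064,0,0,0,0],[0.064,0,0,0,0]]}}

```text
clock: 10.87
position: [0.6234, -0.0047, 0.0546]
ee_rot: [0.356, 0.611, -0.356, 0.611]
ft_force: [0.1, 0.9, 0.2]
grip_width: 0.751
```

```bash
python3 st.py
```

```text
10.87 pos [ 0.6234 -0.0047  0.0546] jaw 29.54 F [0.1 0.9 0.2] M [-0.001 -0.012  0.024] w 64.2 j7 0.14
```

Now pinch again (+0.7 mm in x for centring) and take a full arc: 80° at first, reading the moment.

Request:
{"fn": "step_arm", "kwargs": {"increments": [[0.036,0.0007,0,0,0],[0.036,0,0,0,0],[0.036,0,0,0,0],[0.036,0,0,0,0]]}}

```text
clock: 11.2
position: [0.6234, -0.0052, 0.0551]
ee_rot: [0.355, 0.612, -0.356, 0.611]
ft_force: [-6.8, -0.9, 8.5]
grip_width: 0.502
```

```bash
python3 st.py
```

```text
11.2 pos [ 0.6234 -0.0052  0.0551] jaw 29.64 F [-6.8 -0.9  8.5] M [-0.462  1.385 -0.019] w 42.9 j7 0.14
```

Request:
{"fn": "step_arm", "kwargs": {"increments": [[0.036,0,0,-0.0003,-0.1],[0.036,0,0,-0.0003,-0.1],[0.036,0,0,-0.0003,-0.1],[0.036,0,0,-0.0003,-0.1],[0.036,0,0,-0.0003,-0.1],[0.036,0,0,-0.0003,-0.1],[0.036,0,0,-0.0003,-0.1]]}}

```text
clock: 11.78
position: [0.6236, -0.0052, 0.053]
ee_rot: [-0.544, -0.451, 0.545, -0.451]
ft_force: [-6.3, -2.4, 6.1]
grip_width: 0.5
```

```bash
python3 st.py
```

```text
11.78 pos [ 0.6236 -0.0052  0.053 ] jaw -10.74 F [-6.3 -2.4  6.1] M [-0.438  1.204  0.047] w 42.7 j7 -0.5
```

Request:
{"fn": "step_arm", "kwargs": {"increments": [[0.036,0,0,-0.0002,-0.075],[0.036,0,0,-0.0002,-0.075]]}}

```text
clock: 11.95
position: [0.6236, -0.0053, 0.0526]
ee_rot: [-0.576, -0.409, 0.577, -0.409]
ft_force: [-5.0, -2.4, 6.7]
grip_width: 0.506
```

```bash
python3 st.py
```

```text
11.95 pos [ 0.6236 -0.0053  0.0526] jaw -19.27 F [-5.  -2.4  6.7] M [-0.402  1.066  0.09 ] w 43.2 j7 -0.64
```

Request:
{"fn": "step_arm", "kwargs": {"increments": [[0.036,0,0,-0.0003,-0.05],[0.036,0,0,-0.0003,-0.05]]}}

```text
clock: 12.12
position: [0.6236, -0.0053, 0.0522]
ee_rot: [-0.596, -0.38, 0.597, -0.38]
ft_force: [-6.4, -2.9, 9.0]
grip_width: 0.505
```

```bash
python3 st.py
```

```text
12.12 pos [ 0.6236 -0.0053  0.0522] jaw -24.93 F [-6.4 -2.9  9. ] M [-0.5    1.342 -0.007] w 43.2 j7 -0.73
```

Request:
{"fn": "step_arm", "kwargs": {"increments": [[0.036,0,0,-0.0003,-0.06],[0.036,0,0,-0.0002,-0.06]]}}

```text
clock: 12.28
position: [0.6237, -0.0053, 0.0518]
ee_rot: [-0.617, -0.343, 0.618, -0.344]
ft_force: [-6.7, -3.0, 9.7]
grip_width: 0.503
```

```bash
python3 st.py
```

```text
12.28 pos [ 0.6237 -0.0053  0.0518] jaw -31.83 F [-6.7 -3.   9.7] M [-0.477  1.337  0.013] w 42.9 j7 -0.84
```

Request:
{"fn": "step_arm", "kwargs": {"increments": [[0.036,0,0,-0.0002,-0.06],[0.036,0,0,-0.0002,-0.06]]}}

```text
clock: 12.45
position: [0.6237, -0.0053, 0.0514]
ee_rot: [-0.637, -0.306, 0.638, -0.306]
ft_force: [-6.3, -1.8, 9.4]
grip_width: 0.503
```

```bash
python3 st.py
```

```text
12.45 pos [ 0.6237 -0.0053  0.0514] jaw -38.71 F [-6.3 -1.8  9.4] M [-0.524  1.363 -0.045] w 42.9 j7 -0.95
```

Request:
{"fn": "step_arm", "kwargs": {"increments": [[0.036,0,0,-0.0002,-0.06],[0.036,0,0,-0.0002,-0.06]]}}

```text
clock: 12.62
position: [0.6237, -0.0053, 0.051]
ee_rot: [-0.654, -0.267, 0.655, -0.268]
ft_force: [-6.3, -3.0, 9.7]
grip_width: 0.506
```

```bash
python3 st.py
```

```text
12.62 pos [ 0.6237 -0.0053  0.051 ] jaw -45.58 F [-6.3 -3.   9.7] M [-0.503  1.41   0.02 ] w 43.2 j7 -1.06
```

Request:
{"fn": "step_arm", "kwargs": {"increments": [[0.036,0,0,-0.0002,-0.06],[0.036,0,0,-0.0002,-0.06]]}}

```text
clock: 12.78
position: [0.6237, -0.0054, 0.0507]
ee_rot: [-0.669, -0.227, 0.67, -0.228]
ft_force: [-5.9, -2.7, 9.3]
grip_width: 0.501
```

```bash
python3 st.py
```

```text
12.78 pos [ 0.6237 -0.0054  0.0507] jaw -52.46 F [-5.9 -2.7  9.3] M [-0.525  1.442  0.034] w 42.7 j7 -1.18
```

Request:
{"fn": "step_arm", "kwargs": {"increments": [[0.036,0,0,-0.0002,-0.06],[0.036,0,0,-0.0002,-0.06]]}}

```text
clock: 12.95
position: [0.6237, -0.0054, 0.0503]
ee_rot: [-0.682, -0.187, 0.682, -0.187]
ft_force: [-6.2, -3.2, 9.7]
grip_width: 0.506
```

```bash
python3 st.py
```

```text
12.95 pos [ 0.6237 -0.0054  0.0503] jaw -59.33 F [-6.2 -3.2  9.7] M [-0.529  1.383 -0.008] w 43.2 j7 -1.29
```

Request:
{"fn": "step_arm", "kwargs": {"increments": [[0.064,0,0,0,0],[0.064,0,0,0,0],[0.064,0,0,0.0015,0],[0.064,0,0,0.001,0.12],[0.064,0,0,0,0.12],[0.064,0,0,0,0.12],[0.064,0,0,0,0.12],[0.064,0,0,0,0.12],[0.064,0,0,0,0.12],[0.064,0,0,0,0.12],[0.064,0,0,0,0.12],[0.064,0,0,0,0.12]]}}

```text
clock: 13.95
position: [0.6242, -0.0047, 0.052]
ee_rot: [0.486, 0.514, -0.486, 0.514]
ft_force: [-0.2, -0.6, 0.2]
grip_width: 0.748
```

Request:
{"fn": "step_arm", "kwargs": {"increments": [[0.064,0,0,0,0.12],[0.064,0,0,0,0.12],[0.064,0,0,0,0.12],[0.064,0,0,0,0.12],[0.064,0,0,0,0.011],[0.064,0,0,0,0],[0.064,0,0,0,0]]}}

```text
clock: 14.53
position: [0.6241, -0.0048, 0.0519]
ee_rot: [0.35, 0.615, -0.35, 0.615]
ft_force: [0.3, -0.4, 0.7]
grip_width: 0.75
```

```bash
python3 st.py; python3 - <<'E'
from h import *
p=camera("wrist"); print(nutfit(world(p),np.array([.6243,-.0047]),.066,.0815))
a=p["color"][200:480,...,::-1]; cv2.imwrite("pics/c4.png",a)
E
```

```text
14.53 pos [ 0.6241 -0.0048  0.0519] jaw 30.73 F [ 0.3 -0.4  0.7] M [-0.044 -0.004 -0.003] w 64.1 j7 0.16
(np.float64(30.514903154015368), np.int64(3306), np.float64(0.7969680021277192), np.float64(0.07319251738213822))
```

View pics/c4.png

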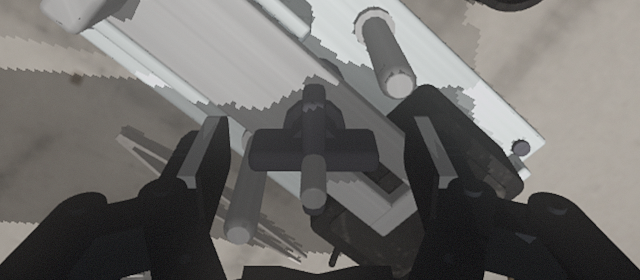

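The wings are at 30.5°, so the nut followed the fingers. It sits between the pads at (312,150). Regrip, then take small increments by feel.

Request:
{"fn": "step_arm", "kwargs": {"increments": [[0.036,0.0002,0,0,0],[0.036,0,0,0,0],[0.036,0,0,0,0],[0.036,0,0,0,0],[0.036,0,0,0,0]]}}

```text
clock: 15.0
position: [0.6235, -0.0053, 0.0524]
ee_rot: [0.348, 0.615, -0.35, 0.615]
ft_force: [-7.4, -2.0, 8.8]
grip_width: 0.499
```

```bash
python3 st.py
```

```text
15.0 pos [ 0.6235 -0.0053  0.0524] jaw 30.86 F [-7.4 -2.   8.8] M [-0.512  1.624 -0.04 ] w 42.7 j7 0.16
```

Request:
{"fn": "step_arm", "kwargs": {"increments": [[0.036,0,0,-0.0002,-0.06],[0.036,0,0,-0.0002,-0.06]]}}

```text
clock: 15.17
position: [0.6235, -0.0054, 0.052]
ee_rot: [0.385, 0.593, -0.387, 0.592]
ft_force: [-7.5, -2.6, 9.5]
grip_width: 0.501
```

```bash
python3 st.py
```

```text
15.17 pos [ 0.6235 -0.0054  0.052 ] jaw 23.84 F [-7.5 -2.6  9.5] M [-0.516  1.646  0.046] w 42.8 j7 0.05
```

Request:
{"fn": "step_arm", "kwargs": {"increments": [[0.036,0,0,-0.0001,-0.05],[0.036,0,0,-0.0001,-0.05]]}}

```text
clock: 15.33
position: [0.6235, -0.0053, 0.0518]
ee_rot: [0.414, 0.573, -0.416, 0.572]
ft_force: [-7.5, -3.5, 8.8]
grip_width: 0.504
```

```bash
python3 st.py
```

```text
15.33 pos [ 0.6235 -0.0053  0.0518] jaw 18.12 F [-7.5 -3.5  8.8] M [-0.516  1.598  0.08 ] w 43.0 j7 -0.04
```

Request:
{"fn": "step_arm", "kwargs": {"increments": [[0.036,0,0,-0.0001,-0.05],[0.036,0,0,-0.0001,-0.05]]}}

```text
clock: 15.5
position: [0.6235, -0.0053, 0.0517]
ee_rot: [0.442, 0.551, -0.444, 0.551]
ft_force: [-8.4, -3.7, 10.7]
grip_width: 0.499
```

```bash
python3 st.py
```

```text
15.5 pos [ 0.6235 -0.0053  0.0517] jaw 12.39 F [-8.4 -3.7 10.7] M [-0.555  1.833  0.108] w 42.6 j7 -0.13
```

Request:
{"fn": "step_arm", "kwargs": {"increments": [[0.036,0,0,-0.0001,-0.04],[0.036,0,0,-0.0001,-0.04]]}}

```text
clock: 15.67
position: [0.6235, -0.0054, 0.0517]
ee_rot: [0.464, 0.533, -0.465, 0.533]
ft_force: [-7.8, -1.2, 11.6]
grip_width: 0.502
```

```bash
python3 st.py
```

```text
15.67 pos [ 0.6235 -0.0054  0.0517] jaw 7.84 F [-7.8 -1.2 11.6] M [-0.574  1.925  0.133] w 42.9 j7 -0.21
```

Request:
{"fn": "step_arm", "kwargs": {"increments": [[0.036,0,0,-0.0001,-0.03],[0.036,0,0,-0.0001,-0.03]]}}

```text
clock: 15.83
position: [0.6236, -0.0053, 0.0516]
ee_rot: [0.479, 0.519, -0.481, 0.519]
ft_force: [-8.6, -2.6, 14.1]
grip_width: 0.506
```

```bash
python3 st.py
```

```text
15.83 pos [ 0.6236 -0.0053  0.0516] jaw 4.43 F [-8.6 -2.6 14.1] M [-0.535  2.148  0.136] w 43.2 j7 -0.26
```

The moment is climbing (0.14), but z has stopped following and Fz has grown, so the fingertips may be dragging on the strap. I let go, rise 3 mm and regrip at the same angle to get a clean reading.

Request:
{"fn": "step_arm", "kwargs": {"increments": [[0.055,0,0,0,0],[0.055,0,0,0,0],[0.055,0,0,0,0]]}}

```text
clock: 16.08
position: [0.6245, -0.0046, 0.0508]
ee_rot: [0.48, 0.52, -0.479, 0.52]
ft_force: [-0.9, 0.9, -0.4]
grip_width: 0.645
```

```bash
python3 st.py; python3 - <<'E'
from h import *
p=camera("wrist"); print(nutfit(world(p),np.array([.6243,-.0047]),.066,.0815)); save(p,"w5.png")
s=camera("side"); cv2.imwrite("pics/c5.png",cv2.resize(s["color"][220:320,310:420,::-1],(660,600),interpolation=cv2.INTER_CUBIC))
E
```

```text
16.08 pos [ 0.6245 -0.0046  0.0508] jaw 4.6 F [-0.9  0.9 -0.4] M [-0.007 -0.048 -0.004] w 55.1 j7 -0.26
(np.float64(3.877468194798144), np.int64(3120), np.float64(0.7911187015666303), np.float64(0.07223634654479628))
```

View pics/c5.png

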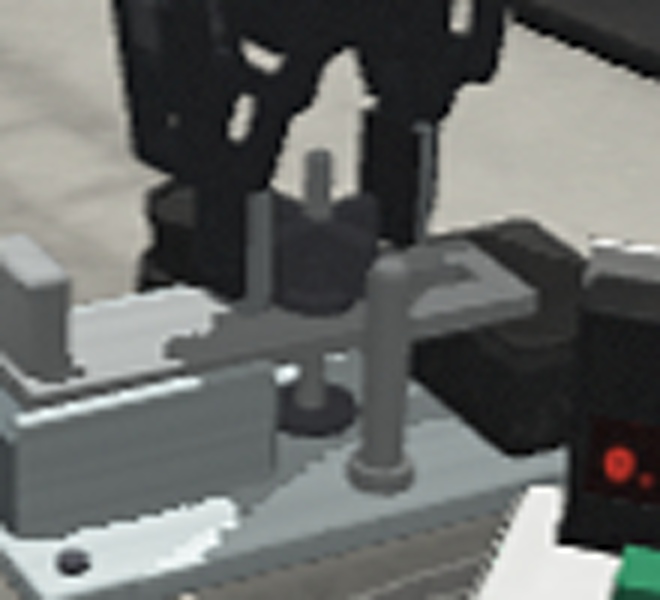

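The nut's flange now sits on the strap at (315,300), and the pads are only just above it. Rise 3 mm, regrip, continue.

Request:
{"fn": "step_arm", "kwargs": {"increments": [[0.055,-0.0003,0,0.003,0],[0.036,0,0,0,0],[0.036,0,0,0,0],[0.036,0,0,0,0],[0.036,0,0,0,0]]}}

```text
clock: 16.6
position: [0.6235, -0.0047, 0.0545]
ee_rot: [0.479, 0.52, -0.48, 0.519]
ft_force: [-6.7, -0.7, 9.4]
grip_width: 0.501
```

```bash
python3 st.py
```

```text
16.6 pos [ 0.6235 -0.0047  0.0545] jaw 4.59 F [-6.7 -0.7  9.4] M [-0.164  1.524  0.01 ] w 42.8 j7 -0.26
```

Request:
{"fn": "step_arm", "kwargs": {"increments": [[0.036,0,0,0,-0.02],[0.036,0,0,0,-0.02],[0.036,0,0,0,0]]}}

```text
clock: 16.85
position: [0.6235, -0.0047, 0.0545]
ee_rot: [0.49, 0.51, -0.491, 0.51]
ft_force: [-6.7, -0.4, 9.2]
grip_width: 0.499
```

```bash
python3 st.py
```

```text
16.85 pos [ 0.6235 -0.0047  0.0545] jaw 2.24 F [-6.7 -0.4  9.2] M [-0.211  1.447  0.102] w 42.6 j7 -0.3
```

Request:
{"fn": "step_arm", "kwargs": {"increments": [[0.036,0,0,-0.0001,-0.02],[0.036,0,0,-0.0001,-0.02],[0.036,0,0,0,0]]}}

```text
clock: 17.1
position: [0.6236, -0.0048, 0.0545]
ee_rot: [-0.5, -0.5, 0.501, -0.5]
ft_force: [-7.8, -1.1, 10.7]
grip_width: 0.503
```

```bash
python3 st.py
```

```text
17.1 pos [ 0.6236 -0.0048  0.0545] jaw -0.05 F [-7.8 -1.1 10.7] M [-0.13   1.609  0.125] w 43.0 j7 -0.33
```

```bash
cat > tq.py <<'E'
from h import *
m=[]
for i in range(6): camera("wrist"); m.append(monitor.get_obs()["torque"][2])
print("Mz",np.mean(m).round(3),"sd",np.std(m).round(3))
import st
E
python3 tq.py
```

```text
Mz 0.071 sd 0.022
17.4 pos [ 0.6236 -0.0047  0.0545] jaw 0.01 F [-6.7 -1.1 10.9] M [-0.216  1.607  0.064] w 42.6 j7 -0.33
```

Request:
{"fn": "step_arm", "kwargs": {"increments": [[0.036,0,0,-0.0001,-0.03],[0.036,0,0,-0.0001,-0.03],[0.036,0,0,0,0]]}}

```text
clock: 17.65
position: [0.6236, -0.0047, 0.0544]
ee_rot: [-0.515, -0.484, 0.516, -0.484]
ft_force: [-7.4, -0.5, 12.1]
grip_width: 0.503
```

```bash
python3 tq.py
```

```text
Mz 0.084 sd 0.018
17.95 pos [ 0.6237 -0.0047  0.0544] jaw -3.43 F [-7.4 -0.2 12.3] M [-0.18   1.771  0.077] w 42.9 j7 -0.39
```

Request:
{"fn": "step_arm", "kwargs": {"increments": [[0.036,0,0,0,-0.04],[0.036,0,0,0,-0.04],[0.036,0,0,0,0]]}}

```text
clock: 18.2
position: [0.6237, -0.0047, 0.0544]
ee_rot: [-0.534, -0.463, 0.535, -0.463]
ft_force: [-7.0, -0.7, 11.4]
grip_width: 0.498
```

```bash
python3 tq.py
```

```text
Mz 0.11 sd 0.03
18.5 pos [ 0.6237 -0.0047  0.0544] jaw -8.01 F [-8.  -0.5 11.8] M [-0.202  1.65   0.14 ] w 42.6 j7 -0.46
```

Request:
{"fn": "step_arm", "kwargs": {"increments": [[0.036,0,0,0,-0.04],[0.036,0,0,0,-0.04],[0.036,0,0,0,0]]}}

```text
clock: 18.75
position: [0.6237, -0.0048, 0.0544]
ee_rot: [-0.552, -0.441, 0.553, -0.442]
ft_force: [-6.0, -1.5, 11.0]
grip_width: 0.504
```

```bash
python3 tq.py
```

```text
Mz 0.107 sd 0.024
19.05 pos [ 0.6238 -0.0047  0.0544] jaw -12.59 F [-6.7 -0.4 11.2] M [-0.177  1.525  0.12 ] w 42.8 j7 -0.53
```

```bash
sed -i 's/^import st/import st\nprint("nut",nutfit(world(camera("wrist")),np.array([.6243,-.0047]),.066,.0815))/' tq.py
```

Request:
{"fn": "step_arm", "kwargs": {"increments": [[0.036,0,0,0,-0.05],[0.036,0,0,0,-0.05],[0.036,0,0,0,0]]}}

```text
clock: 19.3
position: [0.6238, -0.0048, 0.0544]
ee_rot: [-0.574, -0.413, 0.574, -0.413]
ft_force: [-6.1, -1.6, 10.4]
grip_width: 0.499
```

```bash
python3 tq.py
```

```text
Mz 0.122 sd 0.013
19.6 pos [ 0.6238 -0.0048  0.0543] jaw -18.32 F [-5.9 -0.8 11.3] M [-0.108  1.476  0.137] w 42.9 j7 -0.63
nut (np.float64(-19.118162543313925), np.int64(3636), np.float64(0.7101897476192655), np.float64(0.0720712873422706))
```

Request:
{"fn": "step_arm", "kwargs": {"increments": [[0.036,0,0,0,-0.05],[0.036,0,0,0,-0.05],[0.036,0,0,0,0]]}}

```text
clock: 19.9
position: [0.6239, -0.0048, 0.0543]
ee_rot: [-0.594, -0.384, 0.594, -0.384]
ft_force: [-4.1, -1.4, 9.8]
grip_width: 0.501
```

```bash
python3 tq.py
```

```text
Mz 0.167 sd 0.038
20.2 pos [ 0.6239 -0.0048  0.0543] jaw -24.05 F [-5.5 -1.2 10.2] M [-0.135  1.351  0.191] w 42.7 j7 -0.72
nut (np.float64(-24.793465535144595), np.int64(3631), np.float64(0.7090979292764414), np.float64(0.07200858856984259))
```

Request:
{"fn": "step_arm", "kwargs": {"increments": [[0.036,0,0,0,-0.05],[0.036,0,0,0,-0.05],[0.036,0,0,0,0]]}}

```text
clock: 20.5
position: [0.624, -0.0048, 0.0543]
ee_rot: [-0.612, -0.354, 0.612, -0.354]
ft_force: [-4.9, -1.7, 8.7]
grip_width: 0.498
```

```bash
python3 tq.py
```

```text
Mz 0.218 sd 0.044
20.8 pos [ 0.6239 -0.0048  0.0543] jaw -29.77 F [-5.5 -0.5  9.3] M [-0.106  1.241  0.285] w 43.2 j7 -0.81
nut (np.float64(-30.500771790964656), np.int64(3607), np.float64(0.7077931518404786), np.float64(0.07199034320954827))
```

Request:
{"fn": "step_arm", "kwargs": {"increments": [[0.036,0,0,0,-0.05],[0.036,0,0,0,-0.05],[0.036,0,0,0,0]]}}

```text
clock: 21.1
position: [0.624, -0.0049, 0.0543]
ee_rot: [-0.629, -0.323, 0.629, -0.323]
ft_force: [-3.9, -1.1, 8.4]
grip_width: 0.502
```

```bash
python3 tq.py
```

```text
Mz 0.27 sd 0.033
21.4 pos [ 0.624  -0.0049  0.0543] jaw -35.5 F [-3.8 -1.5  9.7] M [-0.204  1.15   0.24 ] w 42.8 j7 -0.9
nut (np.float64(-36.239990242680626), np.int64(3613), np.float64(0.7034677032305343), np.float64(0.07189881616232485))
```

Request:
{"fn": "step_arm", "kwargs": {"increments": [[0.036,0,0,0,-0.04],[0.036,0,0,0,-0.04],[0.036,0,0,0,-0.03],[0.036,0,0,0,0],[0.036,0,0,0,0]]}}

```text
clock: 21.87
position: [0.6241, -0.0049, 0.0543]
ee_rot: [-0.645, -0.288, 0.646, -0.289]
ft_force: [-3.6, -2.2, 8.0]
grip_width: 0.5
```

```bash
python3 tq.py; python3 tq.py
```

```text
Mz 0.392 sd 0.027
22.17 pos [ 0.6241 -0.0049  0.0542] jaw -41.8 F [-4.7 -0.9  8.2] M [-0.217  1.02   0.412] w 42.7 j7 -1.0
nut (np.float64(-42.28052463137012), np.int64(3594), np.float64(0.7042937166686628), np.float64(0.071862070282774))
Mz 0.391 sd 0.038
22.52 pos [ 0.6241 -0.0049  0.0543] jaw -41.79 F [-5.2 -0.7  8.3] M [-0.213  0.981  0.428] w 42.8 j7 -1.0
nut (np.float64(-42.436688866536926), np.int64(3629), np.float64(0.6997116580999171), np.float64(0.07185581261584392))
```

0.39 N m held still is finger-tight. Release and withdraw straight up.

Request:
{"fn": "step_arm", "kwargs": {"increments": [[0.064,0,0,0,0],[0.064,0,0,0,0],[0.064,0,0,0,0],[0.064,0,0,0.01,0],[0.064,0,0,0.02,0],[0.064,0,0,0.03,0],[0.064,0,0,0.03,0],[0.064,0,0,0.03,0],[0.064,0,0,0.03,0],[0.064,0,0,0.02,0]]}}

```text
clock: 23.4
position: [0.6247, -0.0044, 0.2275]
ee_rot: [0.647, 0.288, -0.644, 0.289]
ft_force: [1.1, 0.5, 0.5]
grip_width: 0.747
```

Request:
{"fn": "step_arm", "kwargs": {"increments": [[0.064,-0.025,-0.02,0,0],[0.064,-0.025,-0.025,0,0],[0.064,-0.025,-0.025,0,0],[0.064,-0.025,-0.025,0,0],[0.064,-0.02,-0.025,0,0],[0.064,-0.02,-0.025,0,0],[0.064,-0.01,-0.025,0,0],[0.064,0,-0.03,0,0],[0.064,0,-0.03,0,0],[0.064,0,0,0,0],[0.064,0,0,0,0]]}}

```text
clock: 24.32
position: [0.4737, -0.2361, 0.2238]
ee_rot: [0.646, 0.288, -0.646, 0.288]
ft_force: [-0.2, 0.3, -0.5]
grip_width: 0.751
```

```bash
python3 st.py; python3 - <<'E'
from h import *
p=camera("top"); W=world(p); save(p,"top6.png"); print(nutfit(W,np.array([.6243,-.0047]),.066,.0815))
w=W.reshape(-1,3); w=w[np.isfinite(w).all(1)]
q=w[(abs(w[:,0]-.54)<.03)&(abs(w[:,1]-.014)<.03)&(w[:,2]>.07)&(w[:,2]<.085)]
if len(q): print("tab",len(q),cv2.minAreaRect((q[:,:2]*1000).astype(np.float32)),"to stud",np.hypot(*(q[:,:2].mean(0)-[.6243,-.0047])))
for n in("loupe","tweezers","pod"):
    for r in regions_of(p,n)[:2]: print(n,r["p"],r["centre"])
cv2.imwrite("pics/c6.png",cv2.resize(p["color"][120:290,200:427,::-1],None,fx=3.5,fy=3.5,interpolation=cv2.INTER_CUBIC))
E
```

```text
24.32 pos [ 0.4737 -0.2361  0.2238] jaw -41.99 F [-0.2  0.3 -0.5] M [0.038 0.012 0.026] w 64.2 j7 -0.41
(np.float64(-41.07313892226138), np.int64(150), np.float64(0.7881334028055208), np.float64(0.07156413498141939))
tab 166 ((538.6178588867188, 14.435325622558594), (30.26980972290039, 13.819655418395996), 77.27860260009766) to stud 0.08795817133276995
loupe 0.66 [176.7, 302.0]
tweezers 0.68 [236.8, 393.1]
pod 0.68 [158.9, 364.6]
pod 0.21 [214.4, 347.5]
```

View pics/c6.png

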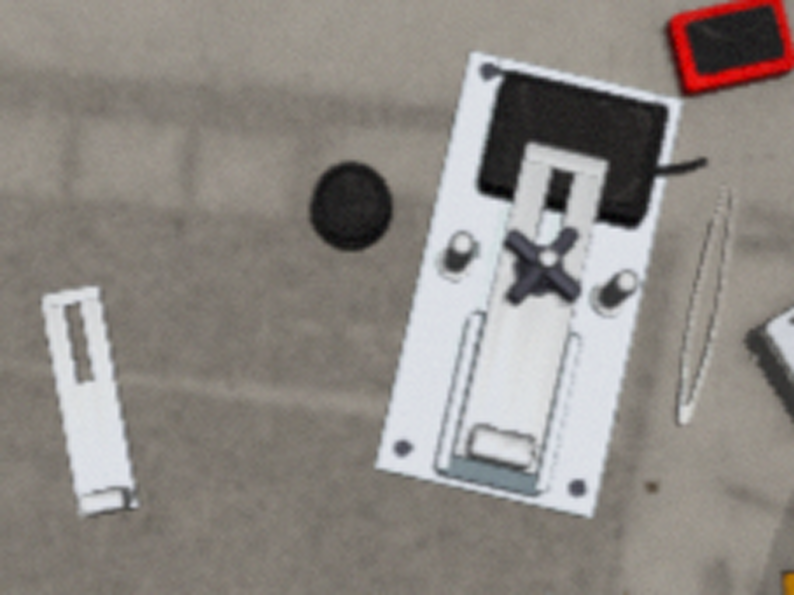

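The strap's nose lies over the pod (565,165), the tab is 88.0 mm behind the stud, and the loupe (350,205) and tweezers (705,305) are unmoved. The robot touches nothing, so I hand in.

```bash
python3 -c "
from workcell import ticket; print(ticket.hand_in())"
```

```text
the job is handed in; nothing more can be done
None
```

The strap is fully forward on the pod, the nut is finger-tight, and the job is handed in at about 24 s of the 72 s allowed; it gave no verdict.

- **Strap:** I pushed it by its tab to a firm stop, where the push reached about 26 N. The last picture puts the tab 88.0 mm behind the stud, as specified for fully forward, with the nose over the pod.
- **Nut:** I turned it clockwise in three short arcs between the pillars, about 3.3 rad in all. It first met the strap at around 2.3 to 2.5 rad. The moment held still was 0.39 N m, averaged over two sets of readings, against the 0.25 to 0.45 asked.
- **Release:** the nut's angle was unchanged after letting go, within about 1°. The robot stands clear, with the force reading near zero. The loupe, tweezers and pod look the same as in the first picture.

**Disagreements:**
- **Drag near contact:** as the nut met the strap, the upward force rose and the tool stopped sinking, so I suspected the fingertips were dragging on the strap. I let go, rose 3 mm and gripped again for clean readings.
- **Last step:** it raised the moment by 0.12 N m, where I had expected about 0.06. It stayed inside the range.

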